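# Close the photometer's sample well with its tongued cover

## Task

Put the cover that has a tongue on one edge back on the bench photometer: hold it tilted with the tongue low, hook the tongue under the steel lip at the end of the open recess, then swing the other end down until the cover lies flat and fully home in the recess, and let go. Leave the plain cover without a tongue where it lies.

Things in the scene. Friction and masses are not known exactly. Their poses are not given: they have to be found in the camera images.
- cover_grip (a point): Grip point on the cover to fit: grey plate 100 (x) x 110 (y) x 14 mm, 0.18 kg, with a black rib (14 mm in x, 70 in y) from 14 to 54 mm above the underside. This point: on the rib's centre line, 38 mm above the underside, 10 mm to +x of the plate's centre. z up; a tongue sticks out at the -x edge. Starts flat on the bench, rib up, -x towards the robot within 30 degrees.
- cover_tongue (a point): Middle of the tip of the cover's flat tongue, half-way through its thickness: 88 mm to -x of cover_grip and 35.5 mm below it, in the same axes. The tongue sticks out 28 mm from the middle of the plate's -x edge, is 70 mm wide and 5 mm thick, level with the underside.
- well (a point): Centre of the recess floor (flat, x and y level) on the photometer, a fixed blue-white instrument 182 x 190 x 76 mm; floor 50 mm above the bench, with a 48 mm square pit. x points away from the lip; -x to the robot within 17 degrees. Floor: x -58 to 58, y -63 to 63 mm; rigid 14 mm walls at +x and sides. Seated: plate centred here on the floor, tongue to -x, 8 mm play each way.
- slot (a point): Middle of the foot of the tongue slot's mouth, in the 26 mm high housing at the recess's -x end: 58 mm to -x of well, at floor level, same axes. Slot 90 mm wide, 18 mm high, 34 mm deep, roofed by the fixed steel lip (8 mm thick) whose edge is right above here. The far wall stops the tongue entering with the cover level: tilt it 10 to 25 degrees, tongue low.
- plain_grip (a point): Rib of the other cover, to be left alone: same plate and rib (over the plate's middle; this point 38 mm above the underside) but no tongue; loose on the bench, 180 mm or more from the cover to fit. Unlisted: a beaker, a cuvette rack and a bottle, up to 130 mm tall, stand beyond x = 0.7 m.
Mind the look-alikes: they are no part of the job. Leave any green look-alike of the part that bears cover_grip alone.

How it is judged:
By the outcome, as a careful person would: the job done as asked, in the order asked, and still so for the second after the job is handed in, with the robot touching nothing.
It also fails if it takes over 42 s, if anything falls off the work surface, if the arm or the gripper's body presses on something with over 40 N, if the wrist force passes 120 N, or if a joint passes its speed limit or range.

## Robot

A 6-joint arm with a two-finger parallel gripper is mounted at the origin on the work surface. World frame = base frame: x ahead of the robot, y to its left, z up, the work surface at z = 0. Lengths are in mm, angles in degrees, forces in N, time in s.
With the tool pointing down it reaches from about 350 to 850 mm from the base axis. Payload 8.1 kg.
Tool frame: the origin (TCP) lies midway between the tips of the shut fingers; the grasp point (between the pads) lies 19 mm behind it; x points along the fingers, y is the direction in which the jaws open and shut, and the axes are right-handed (so a half turn about x gives the same grasp; the last joint's range is limited). The gripper opens to 85 mm and grips with 20 to 120 N. Pads are 22 mm wide; open, the fingers measure 114 mm over their backs; the gripper's body (76 mm by 85 mm) begins 54 mm behind the grasp point. The pads swing forward as they close: fully open they stand 13 mm farther back than shut.
Start: joints at [58.82, 7.471, 85.268, -0, 87.261, -4.893], TCP at [265.704, 537.965, 231.292] pointing down, gripper open.
Joint ranges: [-169.43, 169.43], [-51.17, 129.36], [1.28, 143.12], [-76.62, 256.62], [0, 156.53], [-152.29, 152.29]. Speed limits (degrees/s): [136.94, 136.94, 159.86, 180, 180, 180].

## Interface

Orientations are given as [roll, pitch, yaw] about the fixed x, y, z axes, in that order (R = Rz(yaw) Ry(pitch) Rx(roll)).
In Python, from bench import r gives the robot as it stands.
- The arm moves only by the tool move_arm, never from a script. Its argument "deltas" is a list of rows, each a list of 2 entries, a list of its own where there are three numbers: the shift along the tool's x, y, z in mm, then the turn about the tool's x in degrees. A call has 1 to 12 rows; each row is the pose to reach, as a shift and turn from the pose measured when the call began, along the tool's axes at that moment; what a row does not reach only later rows make up. A row lasts 1/8 s, in which the tool goes at most 62.5 mm and 10.7 degrees, less where a joint would pass 70% of its speed; a pose out of reach is approached as far as the arm can. A call with a gripper value outside its range is refused whole. "jaw" is the opening, from -1 (shut) to 1 (fully open), set as the call begins (left out, the last holds). The fingers move at their own pace and stop on an object; "squeeze" is the grip in N (left out, the last holds). Time passes only in rows, so rows that repeat a pose let the fingers close. It gives the time, the measured TCP pose, the force and the opening at its end, in the units of the state.
- r.sense(): the state, without advancing time (a new reading comes with each control period).
- r.snapshot(name): name is "side" or "top"; returns (picture, depth): 400x640x3 uint8, red, green, blue; 400x640 float32, mm along the optical axis (not along the pixel's ray), 0 where there is no reading.
- r.get_calibration(name): a dict with "fovy" (degrees; the focal length in pixels is half the picture's height over the tangent of half this angle, whatever the lens; pixels are square), "cx", "cy" (the principal point, pixels), "position" and "attitude" of the camera in the world. Camera axes: x right, y down, z forward; pixel columns grow to the right and rows downward; lengths in mm; the calibration is good to about 2 mm. A picture is of the moment at which its call begins. get_calibration takes no time and is no camera call.
- r.hand_in(): hands the job in, once; it reports no verdict.
The state is a dict: "time": time; "joint_pos": joint angles; "qd": joint speeds; "joint_efforts": joint torques, N m; "tool_pos": TCP position; "tcp_rot": TCP orientation; "ft_force": force on the tool from outside, world axes, zero at the start; "wrist_torque": the same for the moment, N m; "finger_gap": finger opening in mm.
Only numpy, scipy, OpenCV 4.12 (cv2) and the standard library are available. Lean on these libraries where they do the work, as an engineer would, in place of code of your own. Each camera call takes 0.05 s, during which the arm holds its last target. There are 200 camera calls.

## Working session

There is one attempt and no reset: what is moved stays moved. The work goes in short steps, Python scripts to look and compute and a tool call to move; the robot and the scene stay as the last step left them, time stands still between calls to the robot, and variables do not carry over. Pictures are saved under pics/ and viewed, about 8 in all and at most 12, crops included, and the job is handed in when it is done.

Besides the shell and the picture viewer there is one more tool, called as name(argument=value, ...), one argument or row to a line, values as JSON. move_arm: Moves the arm, as the interface text tells. Its arguments: {"type":"object","properties":{"deltas":{"type":"array","items":{"type":"array"}},"jaw":{"type":"number"},"squeeze":{"type":"number"}},"required":["deltas"]}

```bash
ls; mkdir -p pics; python3 - <<'E'
from bench import r
import cv2,numpy as np
print(r.sense())
for n in("side","top"):
    p,d=r.snapshot(n); cv2.imwrite(f"pics/{n}0.png",p[:,:,::-1]); np.savez(f"{n}0.npz",p=p,d=d); print(n,r.get_calibration(n))
E
```

```text
pics
{'time': 0.0, 'joint_pos': array([ 5.88213895e+01,  7.51634395e+00,  8.53306871e+01,  4.20989607e-04,
        8.72599813e+01, -4.89326652e+00]), 'qd': array([ 0.01327642,  0.03775126, -0.02705831, -0.00748538,  0.0161068 ,
        0.03262671]), 'joint_efforts': array([-1.68563707e-03, -5.69366241e+01, -5.00563467e+01, -5.18010565e-04,
        1.43600022e-02,  7.51591301e-05]), 'tool_pos': array([265.39796483, 537.49624808, 230.21804227]), 'tcp_rot': array([ -95.1183905 ,   89.89298683, -121.40375502]), 'ft_force': array([-0.28131179,  0.99289733, -0.13201605]), 'wrist_torque': array([0.07040979, 0.00529428, 0.03425659]), 'finger_gap': 85.01576181493303}
side {'fovy': 42.385172472717315, 'cx': 323.5580111360175, 'cy': 196.47950635113116, 'position': array([-287.2276292 , -877.97529827,  882.21290826]), 'attitude': array([-128.45016082,   -0.54216952,  -46.35653775])}
top {'fovy': 46.344622586412314, 'cx': 319.1044397788282, 'cy': 203.27646980636933, 'position': array([ 400.44093754, -153.98944782, 1343.12860058]), 'attitude': array([-1.76060591e+02, -6.55090947e-02, -9.15246328e+01])}
```

View pics/top0.png

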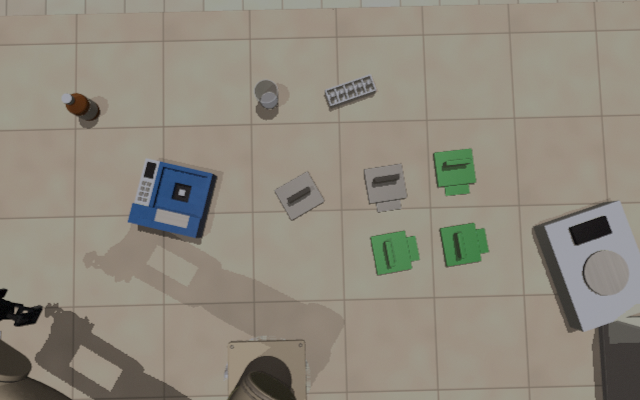

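View pics/side0.png

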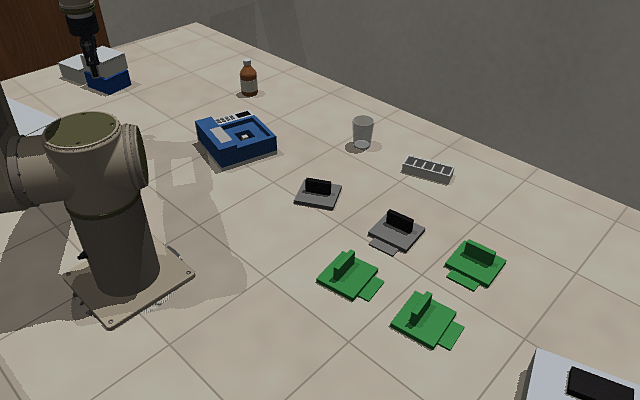

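The top view shows the grey tongued cover at about (386,183) with its tongue at (388,206). The plain cover is at (300,195), the green look-alikes are to the right, and the photometer is at (178,200) with its lip toward the robot at (172,218).

```bash
cat > h.py <<'E'
from bench import r
import numpy as np, cv2
from scipy.spatial.transform import Rotation as R
def world(n,d):
    c=r.get_calibration(n); f=200/np.tan(np.radians(c["fovy"]/2))
    v,u=np.mgrid[0:d.shape[0],0:d.shape[1]]
    P=np.stack([(u-c["cx"])/f*d,(v-c["cy"])/f*d,d],-1)
    return P@R.from_euler("xyz",c["attitude"],degrees=True).as_matrix().T+c["position"]
E
python3 - <<'E'
from h import *
z=np.load("top0.npz");p,d=z["p"],z["d"];W=world("top",d)
def crop(u0,u1,v0,v1): m=np.zeros(d.shape,bool);m[v0:v1,u0:u1]=1;return m&(d>0)
def rect(m,l):
    q=W[m]; k=cv2.minAreaRect(q[:,:2].astype(np.float32)); print(l,m.sum(),np.round(k[0],1),np.round(k[1],1),round(k[2],1),"z",np.round(np.percentile(q[:,2],[5,50,95]),1))
print("bench z",np.median(W[crop(330,350,140,160)][:,2]))
c=crop(355,415,155,220);Z=W[...,2]
rect(c&(Z>9)&(Z<22),"plate");rect(c&(Z>45),"rib");rect(c&(Z>2.5)&(Z<9),"tongue")
c=crop(120,225,150,245)
rect(c&(Z>66)&(Z<90),"photo")
np.set_printoptions(linewidth=250)
print(np.round(Z[160:240:3,128:220:4]).astype(int))
rc=c&(Z>40)&(Z<60); rc=cv2.morphologyEx(rc.astype(np.uint8),cv2.MORPH_OPEN,np.ones((3,3)))>0
rect(rc,"floor")
cv2.imwrite("pics/c1.png",cv2.resize(np.hstack([p[150:245,125:225],p[150:245,345:445]]),None,fx=4,fy=4,interpolation=2)[:,:,::-1])
E
```

```text
bench z -0.8425566166388307
plate 1089 [ 533.4 -350.6] [122.  110.4] 7.9 z [ 9.7 13.2 17.6]
rib 133 [ 554.4 -347.6] [14.1 69.5] 7.8 z [48.4 52.8 57.2]
tongue 521 [ 535.  -347.9] [170.7 185.9] 88.2 z [2.6 4.5 8.6]
photo 1659 [514.5 248.9] [193.4 180.8] 75.8 z [66.8 74.8 79.3]
[[   2    1    2   -2   -2   64   65    0    0    1    1    3   -3   -3   -2    0    1   -1    0   -2   -8    1   -3]
 [   0   -3    3   -1    0   67   63   66   65   64   64   -2   -4    2   -2    6    1   -2   -2   -1   -4   -2   -2]
 [  -2   -5    1   -1   66   64   66   61   64   60   61   62   60   69    1   -3    1    3   -2    1    2   -1   -5]
 [   2   -1    1   -4   62   63   62   62   61   53   51   51   62   68   63   62   65    1    3   -5    2    0    2]
 [  -2   -4   -2    0   62   63   67   59   65   49   52   43   54   46   46   64   62   62   66   65   -2    2    0]
 [  -3    0   -4    4   63   62   62   62   63   52   45   51   47   50   50   51   45   47   54   61   63   66    1]
 [  -5   -2   -1   -3   63   61   67   63   67   48   44   48   57   52   52   51   50   51   49   54   63   53    8
[... 1725 characters left out ...]
   78   73   78   75   72   20    0   -2   -5]
 [  -6    2    0   -4   -1   80   77   75   76   76   78   74   72   77   75   77   76   74   58    9   -4    3   -1]
 [   2    1   -1    1   -1   -1    0   -4   74   76   77 1343   77   77   74   76   70   76   49    3   -3    1    1]
 [   0   -2   -4    1   -2    2    1   -3    1    4   -2   74   74   76   73   75   73   74   39   -3   -4   -5    4]
 [  -4    2   -4   -3   -1    1   -2    3   -2   -4   -2    5   -2   -1   77   79   74   80   29   -4   -2    6   -2]
 [  -4   -2   -1   -1   -5    3    0   -1   -4   -6    2   -3   -2   -1   -3    2    1   -5    4    1   -1   -3    1]]
floor 1640 [531.  225.8] [125.1 116.8] 75.5 z [44.5 49.4 54.3]
```

View pics/c1.png

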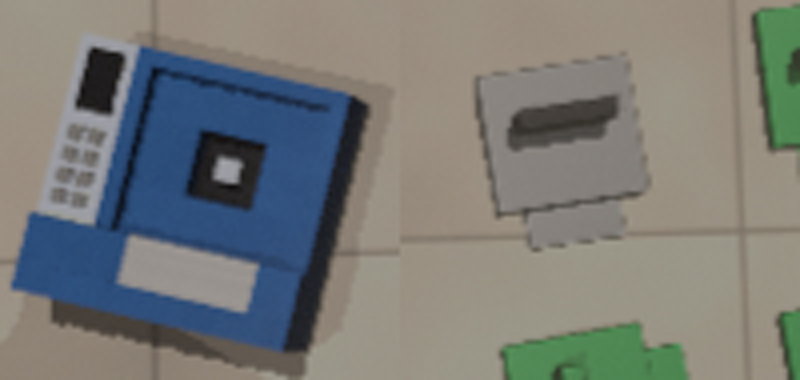

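```bash
cat >> h.py <<'E'
def plan(pos,ydir):
    """tool-axis shift and turn to bring the TCP to pos with tool y along world heading ydir (mod 180)"""
    s=r.sense(); M=R.from_euler("xyz",s["tcp_rot"],degrees=True).as_matrix()
    h=np.degrees(np.arctan2(M[1,1],M[0,1])); dh=(ydir-h+90)%180-90
    print("t",s["time"],"pos",s["tool_pos"].round(1),"yhead",round(h,1),"j6",s["joint_pos"][5].round(1),"F",s["ft_force"].round(1),"gap",round(s["finger_gap"],1))
    print("shift",(M.T@(np.array(pos)-s["tool_pos"])).round(1),"turn(tool x, down => minus heading)",round(-dh,1))
W0=np.array([530.5,225.3,50.]); YW=-14.5
def well(x,z,y=0):
    a=np.radians(YW); return W0+[x*np.cos(a)-y*np.sin(a),x*np.sin(a)+y*np.cos(a),z]
E
python3 -c "
from h import *
plan([554.4,-347.6,150],97.8)"
```

```text
t 0.1 pos [265.4 537.5 230.3] yhead 63.7 j6 -4.9 F [-0.3 -0.3 -0.6] gap 85.7
shift [  81.4 -665.5  651.1] turn(tool x, down => minus heading) -34.1
```

move_arm(
  deltas=[
    [[0,-665,651],-34],
    [[0,-665,651],-34],
    [[0,-665,651],-34],
    [[0,-665,651],-34],
    [[0,-665,651],-34],
    [[0,-665,651],-34],
    [[0,-665,651],-34],
    [[0,-665,651],-34],
    [[0,-665,651],-34],
    [[0,-665,651],-34],
    [[0,-665,651],-34],
    [[0,-665,651],-34],
  ],
  jaw=1,
  squeeze=30,
)

```text
time: 1.6
tool_pos: [496.5, -170.4, 231.1]
tcp_rot: [-133.3, 89.9, -125.6]
ft_force: [0.5, -0.6, 0.8]
finger_gap: 85.3
```

```bash
python3 -c "
from h import *
plan([554.4,-347.6,110],97.8)"
```

```text
t 1.6 pos [ 496.5 -170.4  231.1] yhead 97.7 j6 -122.2 F [ 0.5 -0.6  0.8] gap 85.3
shift [ 121.3 -183.2   33.8] turn(tool x, down => minus heading) -0.1
```

move_arm(
  deltas=[
    [[0,-183,34],0],
    [[60,-183,34],0],
    [[120,-183,34],0],
    [[120,-183,34],0],
    [[120,-183,34],0],
    [[120,-183,34],0],
  ],
)

```text
time: 2.35
tool_pos: [554.7, -347.0, 111.8]
tcp_rot: [-144.8, 89.9, -137.2]
ft_force: [0.1, -0.5, 0.6]
finger_gap: 85.4
```

```bash
python3 - <<'E'
from h import *
plan([554.4,-347.6,16],97.8)
p,d=r.snapshot("side");q,_=r.snapshot("top")
a=cv2.resize(p[130:280,300:500],(800,600),interpolation=2)[:,:,::-1]; b=cv2.resize(q[120:240,330:490],(800,600),interpolation=2)[:,:,::-1]
cv2.imwrite("pics/s1.png",cv2.resize(np.hstack([a,b]),(800,300)))
E
```

```text
t 2.35 pos [ 554.7 -347.   111.8] yhead 97.7 j6 -134.1 F [ 0.1 -0.5  0.6] gap 85.4
shift [95.8 -0.5 -0.3] turn(tool x, down => minus heading) -0.1
```

View pics/s1.png

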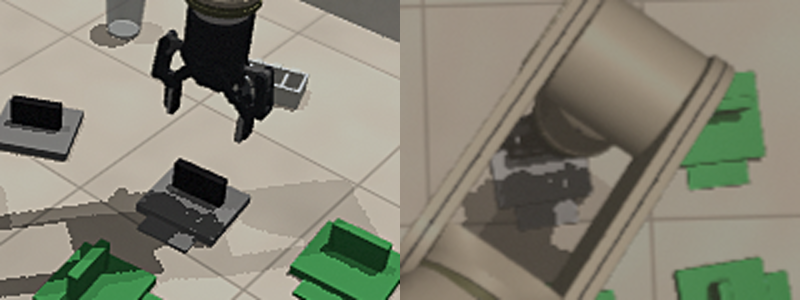

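The gripper sits over the rib in both views: at (205,110) it straddles the rib at (200,185) in the side crop. I'll descend and close.

move_arm(
  deltas=[
    [[40,0,0],0],
    [[75,0,0],0],
    [[90,0,0],0],
    [[95,0,0],0],
    [[95,0,0],0],
  ],
)

```text
time: 3.08
tool_pos: [557.0, -348.0, 20.7]
tcp_rot: [-55.9, 89.7, -48.2]
ft_force: [-0.2, -0.1, 1.7]
finger_gap: 85.3
```

move_arm(
  deltas=[
    [[0,0,0],0],
    [[0,0,0],0],
    [[0,0,0],0],
    [[0,0,0],0],
    [[0,0,0],0],
    [[0,0,0],0],
  ],
  jaw=-1,
  squeeze=30,
)

```text
time: 3.82
tool_pos: [558.2, -348.8, 22.7]
tcp_rot: [-51.1, 89.5, -43.4]
ft_force: [-0.3, 0.5, 7.0]
finger_gap: 69.2
```

move_arm(
  deltas=[
    [[-30,0,0],0],
    [[-70,0,0],0],
    [[-100,0,0],0],
    [[-100,0,0],0],
    [[-100,0,0],0],
  ],
)

```text
time: 4.45
tool_pos: [556.8, -347.7, 121.0]
tcp_rot: [-53.3, 89.6, -45.6]
ft_force: [0.2, -0.6, -2.6]
finger_gap: 69.4
```

```bash
python3 - <<'E'
from h import *
plan([554.4,-347.6,16],97.8)
p,d=r.snapshot("side")
cv2.imwrite("pics/s2.png",cv2.resize(p[130:280,300:500],(800,600),interpolation=2)[:,:,::-1])
E
```

```text
t 4.45 pos [ 556.8 -347.7  121. ] yhead 97.8 j6 -134.2 F [ 0.2 -0.6 -2.6] gap 69.4
shift [105.    1.   -2.8] turn(tool x, down => minus heading) -0.0
```

View pics/s2.png

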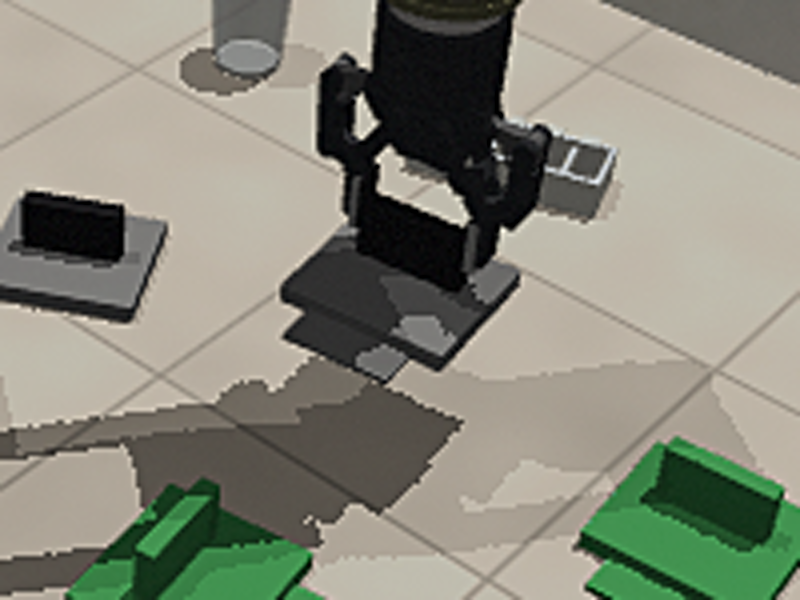

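The cover is lifted level or nearly so, with the rib held at both ends and the fingertips close to the plate (about (470,285)). Next I'll measure the tilt and heights.

```bash
cat >> h.py <<'E'
def tilt(yaw,n="side",box=(-95,55)):
    """median height profile of the held cover along its own x, relative to the TCP"""
    s=r.sense(); p,d=r.snapshot(n); W=world(n,d)-s["tool_pos"]; a=np.radians(yaw)
    x=W[...,0]*np.cos(a)+W[...,1]*np.sin(a); y=-W[...,0]*np.sin(a)+W[...,1]*np.cos(a); z=W[...,2]
    for x0 in range(box[0],box[1],10):
        w=33 if x0<-62 else 53
        m=(d>0)&(x>=x0)&(x<x0+10)&(abs(y)<w)&(z>-70)&(z<12)
        if m.sum()>3: print(x0+5,m.sum(),np.percentile(z[m],[10,25,50,75,90]).round(1),"y",y[m].min().round(),y[m].max().round())
    return p
E
python3 -c "
from h import *
tilt(7.8)
print('top');tilt(7.8,'top')"
```

```text
-90 92 [-21.9 -21.2 -19.2 -18.  -17.3] y -33.0 33.0
-80 82 [-20.9 -20.  -18.8 -17.7 -16.8] y -32.0 32.0
-70 97 [-20.2 -18.9 -17.6 -15.7 -11.7] y -32.0 33.0
-60 136 [-18.8 -15.9 -11.3  -9.4  -8.2] y -33.0 33.0
-50 118 [-11.6 -10.6  -9.4  -8.8  -8. ] y -52.0 53.0
-40 119 [-11.9 -11.   -9.9  -8.6  -8. ] y -53.0 53.0
-30 115 [-11.9 -11.1 -10.3  -9.3  -8.1] y -52.0 52.0
-20 120 [-11.8 -10.8 -10.   -9.   -8.3] y -52.0 53.0
-10 268 [-10.7  -9.   -2.4   5.4   9.6] y -52.0 52.0
0 40 [-11.9 -11.  -10.2  -9.4  -7.7] y -52.0 52.0
10 28 [-12.2 -11.6 -10.5  -9.2  -8.3] y -53.0 52.0
20 18 [-12.2 -10.8  -9.5  -8.5  -7.5] y -51.0 -36.0
30 16 [-12.4 -11.7  -9.7  -9.1  -8.1] y -52.0 -37.0
top
-90 60 [-20.6 -19.8 -18.3 -16.6 -15.3] y -33.0 32.0
-80 91 [-21.7 -20.2 -18.8 -16.8 -14.9] y -33.0 32.0
-70 93 [-21.9 -20.4 -19.  -17.5 -16.1] y -33.0 32.0
-60 98 [-18.3 -13.7 -10.1  -8.9  -7.6] y -33.0 31.0
-50 150 [-12.4 -11.   -9.5  -7.7  -6.2] y -52.0 53.0
-40 150 [-12.4 -11.2  -9.5  -8.1  -6.7] y -53.0 53.0
-30 146 [-12.7 -11.   -9.9  -8.2  -6.2] y -53.0 53.0
-20 83 [-12.5 -11.4 -10.1  -8.6  -7.2] y -16.0 51.0
-10 48 [-12.3 -10.4  -8.9  -6.9  -3.4] y 4.0 53.0
30 10 [-10.5 -10.1  -9.8  -8.8  -7.6] y 12.0 27.0
```

```bash
python3 -c "
from h import *
print(well(-144,80));plan(well(-144,80),75.5)"
```

```text
[391.08673979 261.35472058 130.        ]
t 4.6 pos [ 556.4 -347.4  120.2] yhead 97.8 j6 -134.2 F [-0.9 -0.5 -1.6] gap 69.4
shift [-12.8 625.4 -81.7] turn(tool x, down => minus heading) 22.3
```

move_arm(
  deltas=[
    [[-40,30,-4],0],
    [[-60,80,-10],2],
    [[-60,130,-17],4],
    [[-60,185,-24],6],
    [[-60,240,-31],8],
    [[-60,295,-38],10],
    [[-60,350,-45],12],
    [[-60,405,-53],14],
    [[-60,460,-60],16],
    [[-60,515,-67],18],
    [[-60,570,-74],20],
    [[-60,615,-80],22],
  ],
  squeeze=30,
)

```text
time: 6.1
tool_pos: [392.6, 253.2, 176.2]
tcp_rot: [-49.8, 89.7, -64.1]
ft_force: [1.6, -0.3, -2.4]
finger_gap: 69.5
```

```bash
python3 -c "
from h import *
plan(well(-144,60),75.5);tilt(-14.5)"
```

```text
t 6.1 pos [392.6 253.2 176.2] yhead 75.7 j6 -48.9 F [ 1.6 -0.3 -2.4] gap 69.5
shift [66.2  7.8 -3.7] turn(tool x, down => minus heading) 0.2
-90 41 [-21.3 -20.3 -19.1 -17.9 -16.9] y -29.0 28.0
-80 47 [-20.7 -19.  -18.3 -17.7 -16.7] y -32.0 32.0
-70 54 [-20.8 -19.9 -18.6 -17.1 -13.6] y -32.0 32.0
-60 51 [-13.6 -12.  -10.7  -9.3  -8.8] y -33.0 31.0
-50 66 [-11.6 -11.1  -9.8  -8.9  -7.8] y -53.0 53.0
-40 71 [-12.1 -11.1 -10.1  -9.   -8.2] y -53.0 52.0
-30 73 [-12.2 -11.1  -9.8  -9.1  -8.4] y -53.0 52.0
-20 65 [-11.6 -11.1  -9.9  -9.2  -7.9] y -52.0 52.0
-10 101 [-11.9  -9.9  -6.1   2.8   8.3] y -53.0 49.0
0 30 [-12.1 -10.3  -8.   -1.2   7.9] y -51.0 -27.0
10 29 [-14.1 -11.5 -10.2  -9.   -8.3] y -53.0 -14.0
20 32 [-13.2 -12.1 -10.9  -9.1  -8.7] y -53.0 -4.0
30 46 [-12.6 -11.3 -10.3  -9.2  -8.1] y -53.0 35.0
```

move_arm(
  deltas=[
    [[30,8,-4],0],
    [[60,8,-4],0],
    [[70,8,-4],0],
    [[76,8,-4],0],
    [[80,8,-4],0],
    [[84,8,-4],0],
    [[86,8,-4],0],
    [[86,8,-4],0],
  ],
  squeeze=20,
)

```text
time: 7.15
tool_pos: [389.2, 267.0, 93.5]
tcp_rot: [54.3, 89.9, 40.0]
ft_force: [-15.8, -2.8, 21.2]
finger_gap: 69.5
```

```bash
python3 - <<'E'
from h import *
plan(well(-144,60),75.5);p=tilt(-14.5)
cv2.imwrite("pics/s3.png",cv2.resize(p[60:210,100:300],(800,600),interpolation=2)[:,:,::-1])
E
```

```text
t 7.15 pos [389.2 267.   93.5] yhead 75.7 j6 -47.5 F [-15.8  -2.8  21.2] gap 69.5
shift [-16.5  -5.    3.2] turn(tool x, down => minus heading) 0.2
-90 30 [-27.7 -26.3 -24.5 -23.5 -22.6] y -33.0 30.0
-80 47 [-27.9 -26.1 -24.3 -22.8 -21.8] y -33.0 31.0
-70 43 [-25.9 -25.3 -23.9 -22.  -21.5] y -33.0 33.0
-60 62 [-23.1 -17.6 -14.4 -12.6 -11.7] y -32.0 30.0
-50 75 [-14.4 -13.5 -12.  -10.5  -9.6] y -53.0 51.0
-40 75 [-14.5 -13.  -11.6 -10.4  -9.1] y -53.0 52.0
-30 70 [-13.  -11.5 -10.6  -9.5  -8.3] y -51.0 51.0
-20 73 [-12.4 -10.9  -9.9  -8.   -7.5] y -53.0 48.0
-10 87 [-11.4  -9.8  -7.2   1.    8.1] y -53.0 52.0
0 28 [-14.5  -8.2  -6.9  -1.8   9.4] y -53.0 -31.0
10 23 [-9.7 -8.1 -6.6 -5.4 -4.8] y -52.0 -20.0
20 30 [-7.6 -7.3 -6.3 -4.2 -3.4] y -52.0 -3.0
30 97 [-63.7 -54.7 -29.1  -5.1  -3.9] y -52.0 29.0
40 32 [-21.7 -19.7 -18.3 -16.8 -14.4] y -52.0 48.0
50 64 [-20.6 -19.6 -18.4 -17.7 -15.6] y -50.0 50.0
```

View pics/s3.png

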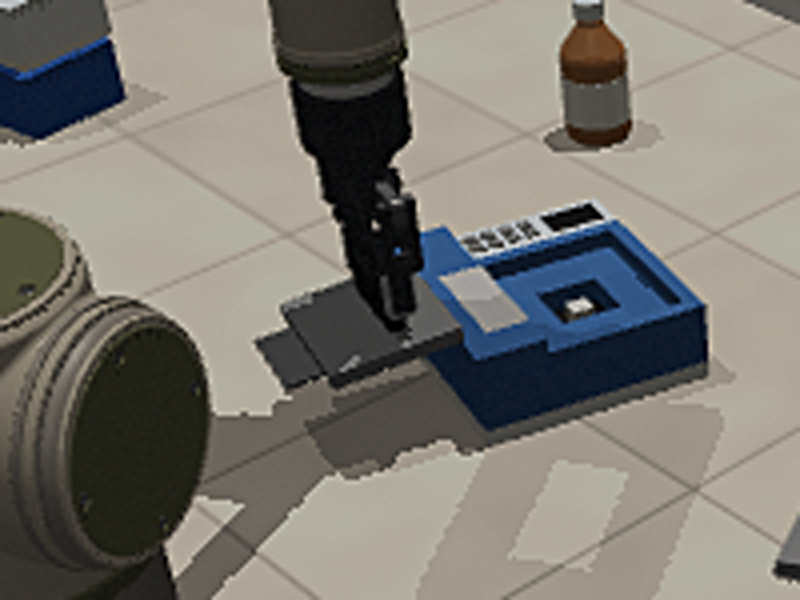

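It has started pivoting, at about 5° with the tongue low: the plate's far edge rests on the housing edge near (460,340). I'll push further.

move_arm(
  deltas=[
    [[3,0,-1],0],
    [[6,0,-2],0],
    [[9,0,-2],0],
    [[12,0,-2],0],
    [[14,0,-2],0],
    [[15,0,-2],0],
  ],
)

```text
time: 7.95
tool_pos: [386.3, 268.0, 80.5]
tcp_rot: [138.2, 89.9, 123.9]
ft_force: [-15.2, -1.8, 15.6]
finger_gap: 69.4
```

```bash
python3 - <<'E'
from h import *
plan(well(-144,60),75.5);p=tilt(-14.5,box=(-95,35))
E
```

```text
t 7.95 pos [386.3 268.   80.5] yhead 75.7 j6 -47.3 F [-15.2  -1.8  15.6] gap 69.4
shift [-29.5  -5.2   6.2] turn(tool x, down => minus heading) 0.2
-80 39 [-42.1 -40.8 -39.6 -38.  -36.9] y -32.0 33.0
-70 48 [-40.2 -38.4 -37.1 -35.1 -33.6] y -30.0 32.0
-60 65 [-35.6 -34.3 -32.3 -24.4 -22.2] y -33.0 32.0
-50 81 [-24.4 -22.5 -20.5 -18.5 -16.8] y -53.0 53.0
-40 78 [-19.7 -18.5 -16.9 -15.4 -14.1] y -53.0 48.0
-30 88 [-18.5 -16.  -14.1 -12.6 -11.1] y -53.0 50.0
-20 80 [-13.4 -11.6 -10.2  -8.5  -7. ] y -51.0 50.0
-10 70 [-9.6 -8.2 -6.5 -3.7  5.4] y -53.0 51.0
0 25 [-6.4 -4.8 -1.7  1.   7.5] y -53.0 35.0
10 22 [-2.8 -2.3 -0.6  1.2  5.3] y -52.0 45.0
20 37 [0.3 1.4 3.8 4.7 6.1] y -53.0 -1.0
30 50 [-5.8  4.6  5.9  7.2  8.4] y -51.0 47.0
```

move_arm(
  deltas=[
    [[-10,0,-4],0],
    [[-40,0,-4],0],
    [[-80,0,-4],0],
    [[-80,0,-4],0],
    [[-80,0,-4],0],
  ],
  squeeze=30,
)

```text
time: 8.62
tool_pos: [382.8, 268.9, 160.7]
tcp_rot: [109.0, 89.9, 94.7]
ft_force: [-0.1, 0.6, -2.6]
finger_gap: 69.1
```

```bash
python3 - <<'E'
from h import *
plan(well(0,60),75.5)
s=r.sense();a=np.radians(-14.5)
for n in("side","top"):
    p,d=r.snapshot(n);W=world(n,d)-s["tool_pos"]
    x=W[...,0]*np.cos(a)+W[...,1]*np.sin(a); y=-W[...,0]*np.sin(a)+W[...,1]*np.cos(a); z=W[...,2]
    m=(d>0)&(abs(z+3+.345*-x)<7)&(x>-62)&(x<40)&(abs(y)<52)&(abs(x)>14)&(abs(y)>0)
    A=np.c_[x[m],y[m],np.ones(m.sum())];k=np.linalg.lstsq(A,z[m],rcond=None)[0]
    t=(d>0)&(abs(z-(k[2]+k[0]*x+k[1]*y)+9*1.06)<4)&(x<-66)&(x>-110)&(abs(y)<60)
    print(n,m.sum(),"plane",k.round(3),"tilt",np.degrees(np.arctan(k[:2])).round(1),"tongue",t.sum(),"x",np.percentile(x[t],[1,3]).round(1),"y",np.percentile(y[t],[1,99]).round(1),"z at tip",z[t&(x<np.percentile(x[t],15))].mean().round(1),"plate y",np.percentile(y[m],[1,99]).round(1))
E
```

```text
t 8.625 pos [382.8 268.9 160.7] yhead 75.7 j6 -47.0 F [-0.1  0.6 -2.6] gap 69.1
shift [ 50.6  -5.8 153.9] turn(tool x, down => minus heading) 0.2
side 439 plane [ 3.260e-01 -2.000e-03 -3.904e+00] tilt [18.1 -0.1] tongue 96 x [-83.7 -82.8] y [-37.1  32.8] z at tip -40.7 plate y [-51.5  49.3]
top 703 plane [ 3.240e-01 -4.000e-03 -4.869e+00] tilt [17.9 -0.2] tongue 127 x [-80.7 -80.5] y [-34.6  28.9] z at tip -40.5 plate y [-51.3  47.1]
```

move_arm(
  deltas=[
    [[-8,0,40],0],
    [[-8,0,90],0],
    [[-5,-4,140],0],
    [[0,-4,180],0],
    [[0,-4,199],0],
    [[15,-4,199],0],
    [[30,-4,199],0],
    [[40,-4,199],0],
    [[48,-4,199],0],
    [[48,-4,199],0],
    [[48,-4,199],0],
  ],
)

```text
time: 10.1
tool_pos: [573.9, 215.6, 111.4]
tcp_rot: [163.0, 89.9, 148.7]
ft_force: [-0.2, -0.9, -3.1]
finger_gap: 69.3
```

```bash
cat >>h.py <<'E'
def tip(dz0=-4.4):
    s=r.sense();a=np.radians(-14.5);print("TCP in well axes",(R.from_euler("z",-YW,degrees=True).as_matrix()@(s["tool_pos"]-W0)).round(1),"F",s["ft_force"].round(1),"tau",s["wrist_torque"].round(2),"t",s["time"])
E
python3 - <<'E'
from h import *
tip();plan(well(45,51,2),75.5);p=tilt(-14.5,box=(-95,45))
q,_=r.snapshot("top")
cv2.imwrite("pics/s4.png",np.hstack([cv2.resize(x,(400,400),interpolation=2) for x in(p[80:200,160:280],q[140:250,120:230])])[:,:,::-1])
E
```

```text
TCP in well axes [44.5  1.5 61.4] F [-0.2 -0.9 -3.1] tau [ 0.   -0.06 -0.06] t 10.1
t 10.1 pos [573.9 215.6 111.4] yhead 75.7 j6 -60.0 F [-0.2 -0.9 -3.1] gap 69.3
shift [10.4  0.5  0.5] turn(tool x, down => minus heading) 0.2
-90 20 [-64.  -63.1 -62.4 -60.7 -58.5] y -29.0 29.0
-80 84 [-63.7 -62.4 -44.2 -38.8 -37. ] y -33.0 33.0
-70 63 [-62.6 -51.  -37.3 -35.  -33.6] y -33.0 29.0
-60 76 [-36.8 -34.5 -31.2 -23.9 -21.2] y -33.0 31.0
-50 94 [-65.2 -24.9 -21.1 -18.4 -17.3] y -53.0 51.0
-40 90 [-64.2 -19.9 -17.8 -15.9 -14.8] y -53.0 52.0
-30 86 [-60.7 -16.4 -13.9 -12.6 -10.9] y -53.0 50.0
-20 103 [-63.8 -24.5 -11.2  -9.   -7.3] y -53.0 49.0
-10 112 [-63.2 -11.9  -7.3  -3.3   5.8] y -53.0 53.0
0 50 [-64.1 -62.7 -61.   -4.1   0.3] y -51.0 2.0
10 68 [-62.3 -61.2 -53.6 -46.1  -0.5] y -53.0 4.0
20 51 [-49.8 -46.8   1.3   3.6   4.7] y -53.0 52.0
30 42 [0.6 4.2 6.2 7.2 8.1] y -53.0 4.0
```

View pics/s4.png

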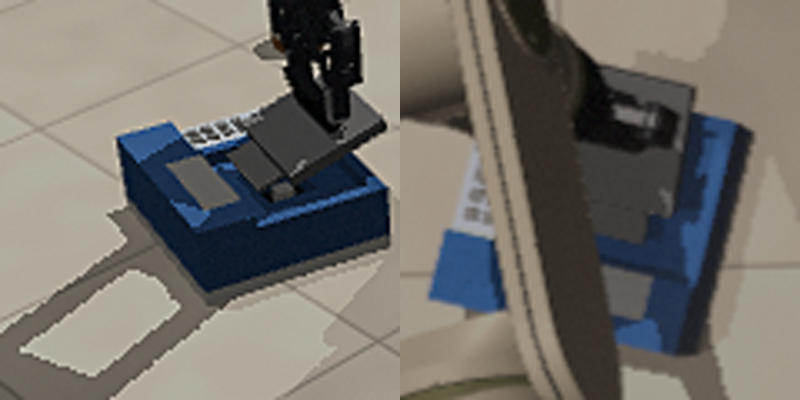

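The cover hangs over the recess at about 18°, tongue low and facing the slot: the tongue is near (240,165) in the side crop and the lip plate at (205,180). Next, lower it and slide it in.

move_arm(
  deltas=[
    [[5,0,0],0],
    [[10,0,0],0],
    [[13,0,0],0],
    [[13,0,0],0],
    [[13,0,0],0],
  ],
)

```text
time: 10.82
tool_pos: [574.2, 215.6, 98.6]
tcp_rot: [152.3, 89.9, 138.0]
ft_force: [-0.5, -0.2, -3.2]
finger_gap: 69.4
```

```bash
python3 -c "
from h import *
tip();plan(well(5,49,2),75.5)"
```

```text
TCP in well axes [44.7  1.6 48.6] F [-0.5 -0.2 -3.2] tau [-0.05 -0.03  0.  ] t 10.825
t 10.825 pos [574.2 215.6  98.6] yhead 75.7 j6 -60.0 F [-0.5 -0.2 -3.2] gap 69.4
shift [ -0.3   0.6 -39.7] turn(tool x, down => minus heading) 0.2
```

move_arm(
  deltas=[
    [[0,0,-8],0],
    [[0,0,-16],0],
    [[0,0,-24],0],
    [[0,0,-32],0],
    [[0,0,-38],0],
    [[0,0,-40],0],
    [[0,0,-40],0],
  ],
)

```text
time: 11.7
tool_pos: [535.4, 225.5, 98.8]
tcp_rot: [148.9, 89.9, 134.6]
ft_force: [0.3, -1.0, -2.2]
finger_gap: 69.0
```

```bash
python3 - <<'E'
from h import *
tip();p=tilt(-14.5,box=(-95,45))
cv2.imwrite("pics/s5.png",cv2.resize(p[90:190,170:290],(720,600),interpolation=2)[:,:,::-1])
E
```

```text
TCP in well axes [ 4.7  1.4 48.8] F [ 0.3 -1.  -2.2] tau [-0.02 -0.03 -0.03] t 11.7
-90 43 [-26.6 -25.1 -24.  -22.5 -21.6] y -32.0 32.0
-80 39 [-26.5 -25.4 -24.3 -23.1 -21.9] y -31.0 33.0
-70 42 [-26.8 -26.3 -24.4 -23.5 -22.4] y -32.0 32.0
-60 47 [-33.2 -30.2 -25.3 -22.1 -19.9] y -32.0 32.0
-50 82 [-33.1 -23.  -20.7 -18.8 -17.4] y -53.0 52.0
-40 82 [-44.8 -19.3 -17.1 -15.8 -14.4] y -53.0 52.0
-30 86 [-47.5 -16.8 -14.4 -12.8 -11.4] y -53.0 53.0
-20 91 [-48.8 -13.4 -10.8  -9.1  -7.8] y -52.0 50.0
-10 101 [-50.1 -10.1  -6.9  -0.1   8.4] y -52.0 49.0
0 40 [-50.5 -48.9  -5.4  -2.7   3.6] y -53.0 -11.0
10 39 [-55.  -49.7  -4.    1.    2.2] y -53.0 45.0
20 66 [-60.2 -51.5 -46.7   2.2   5.8] y -52.0 52.0
30 58 [-50.7 -48.7   4.1   6.2   8.4] y -53.0 6.0
40 29 [-53.  -52.  -50.2 -48.7 -46.6] y -51.0 -1.0
```

View pics/s5.png

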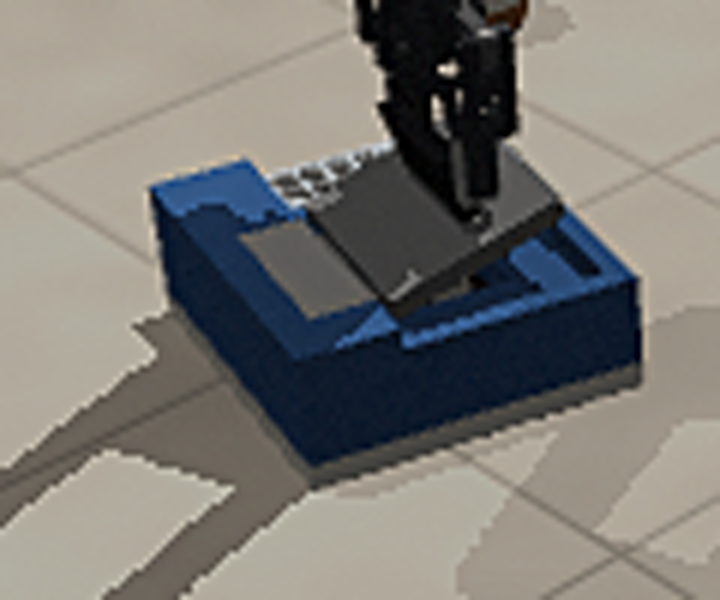

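The tongue is under the lip and there is no contact force. The cover's near edge sits just in front of the steel lip at (345,265). Now swing down in steps.

move_arm(
  deltas=[
    [[3,0,0],0],
    [[6,0,2],0],
    [[9,0,4],0],
    [[12,0,6],0],
    [[15,0,8],0],
    [[18,0,10],0],
    [[20,0,11],0],
    [[20,0,11],0],
  ],
)

```text
time: 12.75
tool_pos: [547.1, 222.7, 79.3]
tcp_rot: [77.7, 89.9, 63.3]
ft_force: [2.7, -1.6, 5.2]
finger_gap: 69.2
```

```bash
python3 - <<'E'
from h import *
tip();p=tilt(-14.5,box=(-85,45))
E
```

```text
TCP in well axes [16.8  1.7 29.3] F [ 2.7 -1.6  5.2] tau [-0.04 -0.1  -0.  ] t 12.75
-80 31 [-7.5 -6.3 -4.8 -4.  -3.3] y -32.0 30.0
-70 23 [-20.4 -19.4 -14.5 -12.7 -12.1] y -32.0 31.0
-60 46 [-14.8 -12.7 -11.7 -10.4  -9. ] y -29.0 33.0
-50 65 [-13.1 -11.6  -9.7  -8.4  -7.6] y -52.0 50.0
-40 63 [-11.8 -10.3  -8.8  -7.7  -6.4] y -52.0 53.0
-30 70 [-12.3  -9.3  -7.6  -6.1  -4.7] y -52.0 52.0
-20 100 [-9.1 -7.7 -5.5 -2.   8.1] y -52.0 52.0
-10 43 [-15.1  -6.8  -3.7   0.5   8.8] y -53.0 45.0
0 28 [-31.4 -11.4  -2.7  -0.4   6.1] y -52.0 -30.0
10 28 [-32.9 -26.6  -2.6  -1.    0.9] y -52.0 -29.0
20 35 [-30.2  -5.4  -1.5   0.2   1.6] y -52.0 51.0
30 26 [-31.3 -28.9  -1.9   0.1   1.5] y -51.0 2.0
40 22 [-30.3 -26.8 -18.1 -15.9 -15.3] y -51.0 35.0
```

move_arm(
  deltas=[
    [[3,0,0],0],
    [[6,0,0],0],
    [[9,0,1],0],
    [[12,0,2],0],
    [[14,0,3],0],
    [[15,0,3],0],
    [[15,0,3],0],
  ],
)

```text
time: 13.68
tool_pos: [551.4, 222.1, 65.7]
tcp_rot: [41.4, 89.8, 27.1]
ft_force: [2.7, -0.9, 8.7]
finger_gap: 69.3
```

```bash
python3 - <<'E'
from h import *
tip();p=tilt(-14.5,box=(-85,45))
E
```

```text
TCP in well axes [21.   2.2 15.7] F [ 2.7 -0.9  8.7] tau [-0.43  0.22 -0.07] t 13.675
-80 16 [ 5.6  6.5  7.7  9.6 10.6] y -32.0 29.0
-70 32 [-7.4 -5.1 -4.  -2.5 -1.1] y -32.0 32.0
-60 39 [-5.6 -4.3 -2.7 -1.7 -0.9] y -31.0 29.0
-50 59 [-5.2 -4.3 -3.  -1.5 -0.7] y -52.0 53.0
-40 67 [-5.2 -4.1 -2.9 -2.  -1.1] y -52.0 52.0
-30 58 [-6.2 -4.5 -3.1 -2.  -0.9] y -53.0 52.0
-20 87 [-5.5 -4.3 -1.9  2.6  7.4] y -53.0 53.0
-10 25 [-6.8 -4.4 -2.6  4.4  8.4] y -53.0 50.0
0 18 [-6.  -5.1 -3.1 -1.   6.1] y -52.0 -24.0
10 18 [-8.2 -4.5 -2.1 -1.3 -0.8] y -52.0 -31.0
20 22 [-7.  -4.9 -2.9 -1.8 -0.9] y -52.0 -13.0
30 19 [-8.  -6.8 -4.1 -2.3 -0.8] y -52.0 1.0
40 57 [-13.   -8.7  -4.3  -1.8  -0.9] y -52.0 19.0
```

move_arm(
  deltas=[
    [[0,0,0],0],
    [[0,0,0],0],
    [[0,0,0],0],
    [[0,0,0],0],
    [[0,0,0],0],
  ],
  jaw=1,
)

```text
time: 14.35
tool_pos: [551.3, 222.1, 65.5]
tcp_rot: [42.4, 89.8, 28.0]
ft_force: [-0.9, 0.2, -0.5]
finger_gap: 85.3
```

move_arm(
  deltas=[
    [[-20,0,0],0],
    [[-60,0,0],0],
    [[-110,0,0],0],
    [[-160,0,0],0],
    [[-160,-60,-40],0],
    [[-160,-120,-80],0],
    [[-160,-180,-120],0],
    [[-160,-240,-120],0],
    [[-160,-260,-120],0],
    [[-160,-260,-120],0],
    [[-160,-260,-120],0],
  ],
)

```text
time: 15.72
tool_pos: [370.7, -0.3, 225.8]
tcp_rot: [33.3, 89.7, 18.9]
ft_force: [0.4, 0.5, -0.4]
finger_gap: 85.3
```

```bash
python3 - <<'E'
from h import *
tip()
P=[]
for n in("top","side"):
    p,d=r.snapshot(n);W=world(n,d)-W0;a=np.radians(-14.5);P.append(p)
    x=W[...,0]*np.cos(a)+W[...,1]*np.sin(a); y=-W[...,0]*np.sin(a)+W[...,1]*np.cos(a); z=W[...,2]
    g=(d>0)&(p.max(2).astype(int)-p.min(2)<40)&(abs(y)<62)&(x>-57)&(x<60)
    m=g&(z>4)&(z<24); A=np.c_[x[m],y[m],np.ones(m.sum())];k=np.linalg.lstsq(A,z[m],rcond=None)[0]
    print(n,m.sum(),"x",np.percentile(x[m],[.5,99.5]).round(1),"y",np.percentile(y[m],[.5,99.5]).round(1),"plane",k.round(3))
    b=g&(z>44); print("rib",np.c_[x,y,z].shape if 0 else (np.median(x[b]).round(1),np.median(y[b]).round(1)),"z",np.percentile(z[b],[50,95]).round(1))
cv2.imwrite("pics/end.png",np.hstack([cv2.resize(v,(400,400),interpolation=2) for v in(P[1][80:200,170:290],P[0][140:250,120:230])])[:,:,::-1])
E
```

```text
TCP in well axes [ -98.3 -258.4  175.8] F [ 0.4  0.5 -0.4] tau [ 0.01  0.06 -0.03] t 15.725
top 1361 x [-56.   51.4] y [-53.1  61.6] plane [ 6.0000e-03 -5.0000e-03  1.3012e+01]
rib (np.float64(11.7), np.float64(0.4)) z [52.3 56.7]
side 511 x [-51.5  57.6] y [-58.3  59.5] plane [-4.0000e-03  1.4000e-02  1.2415e+01]
rib (np.float64(5.6), np.float64(-1.0)) z [51.2 54.8]
```

View pics/end.png

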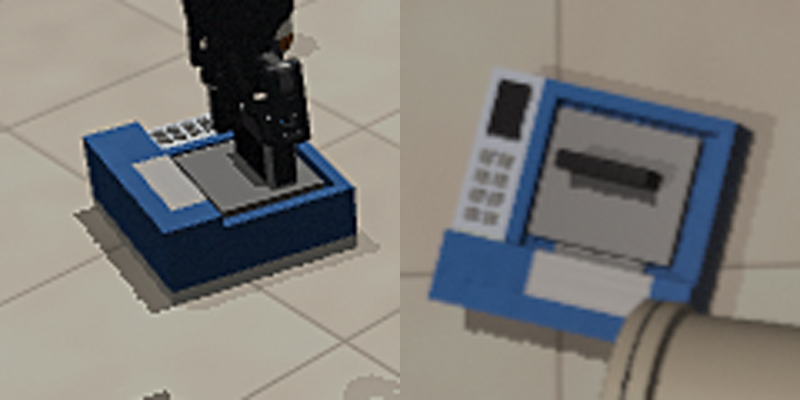

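The cover lies flat and level in the recess. Its top is about 13 mm above the floor against 14 nominal, the rib is at x≈+11 and centred in y, and the tongue goes under the lip at (600,260). The gripper is clear, so I'm handing in.

```bash
python3 -c "
from bench import r
print(r.hand_in())"
```

```text
the job is handed in; nothing more can be done
None
```

The tongued cover is back on the photometer, flat in the recess with its tongue under the steel lip. The job is handed in. The arm finished at about 15.7 s of the 42 s allowed.

**How it was done:** I gripped the rib by its two ends. The tool can only turn about its own axis, so I tilted the cover by pressing its far edge on the photometer housing until it pivoted about 18° in the grip, tongue low. Then I slid the tongue under the lip, swung the cover down, released it and moved the arm away.

**Last checks:**
- **Flat:** the plate is level to within about 1°, with its top at 12.4 to 13 mm above the floor. Nominal is 14 mm, and the camera is good to about 2 mm.
- **Centred:** the top view puts the rib at x +11.7 mm (10 nominal) and y +0.4 mm.
- **Released:** the gripper is clear of everything and reads no contact force.
- **Other parts:** I never touched the plain cover or the green ones.

**Disagreements:**
- The side view put the rib at x +5.6 mm, about 6 mm off the top view. Either reading is inside the 8 mm play.
- The grip was higher on the rib than I aimed for, because the arm stopped about 5–7 mm short on the descent. The cover also slipped a little in the pads during the tilt. Neither affected the seating.
- The highest contact force I saw was about 26 N at the wrist, while tilting.

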